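# Make up two water-sampling field kits

### The arm

A 7-joint arm with a two-finger parallel gripper is mounted at the origin on the work surface. World frame = base frame: x ahead of the robot, y to its left, z up, the work surface at z = 0. Lengths are in m, angles in rad, forces in N, time in s.
With the tool pointing down it reaches from about 0.425 to 0.975 m from the base axis. Payload 16.7 kg.
Tool frame: the origin (TCP) lies between the finger pads; the fingertips stand 11 mm ahead of it and the grasp point (between the pads) lies 8 mm behind it (robot.nose_length is the distance from the TCP to the fingertips, in m); z points along the fingers, y is the line along which they close (so a half turn about z gives the same grasp; the last joint's range is limited). The gripper opens to 85 mm and grips with 20 to 120 N. Pads are 22 mm wide; open, the fingers measure 114 mm over their backs; the gripper's body (76 mm by 85 mm) begins 54 mm behind the grasp point. The pads swing forward as they close: fully open they stand 13 mm farther back than shut.
Start: joints at [-1.361, 0.426, 0.074, 1.606, -0.034, 1.111, -0.067], TCP at [0.237, 0.632, 0.242] pointing down, gripper open.
Joint ranges: [-2.85, 2.85], [-0.5, 2.14], [-1.23, 1.37], [0.21, 2.46], [-1.02, 4.16], [0.16, 2.05], [-2.73, 2.73]. Speed limits (rad/s): [1.89, 1.89, 2.39, 2.39, 3.01, 3.01, 3.01].

### API

Orientations are given as a unit quaternion [w, x, y, z].
In Python, from workcell import robot, grab_frame, spotter gives the robot as it stands.
- The arm moves only by the tool play_rows, never from a script. Its argument "series" is a list of rows, each a list of 5 numbers: the shift along the tool's x, y, z in mm, then the turn about the tool's z in degrees, then the opening, from 0 (shut) to 1 (fully open). In form: [[dx, dy, dz, twist, jaw], ...]. A call has 1 to 5 rows; each row shifts and turns the commanded pose from where the row before left it, along the tool's axes as they then stand; what a row does not reach is not made up. A row lasts 1/12 s, in which the tool goes at most 41.7 mm and 7.16 degrees, less where a joint would pass 70% of its speed; a pose out of reach is approached as far as the arm can. A call with a gripper value outside its range is refused whole. The fingers move at their own pace and stop on an object; "squeeze" is the grip in N (left out, the last holds). Time passes only in rows, so rows that do not move let the fingers close. It gives the time, the measured TCP pose, the force, the opening and the grip force at its end, in the units of the state.
- robot.get_obs(): the state, without advancing time (a new reading comes with each control period).
- grab_frame(name): name is "scene" or "top" or "wrist"; returns a dict with "pixels" (480x640x3 uint8, red, green, blue), "mtx" (3x3 intrinsics, pixels), "k1" (the pictures are not rectified: a ray, as slopes to the right and down, at radius r is drawn at 1 + k1 r^2 times it, then the intrinsics apply), "R" (3x3) and "t" (3): a world point X has camera coordinates R X + t. Camera axes: x right, y down, z forward; pixel columns grow to the right and rows downward; lengths in m; the calibration is good to about 2 mm. A picture is of the moment at which its call begins. There is no depth.
- robot.close_job(): hands the job in; it is judged then, once.
Trained networks look in a picture, given as the dict that the camera call returned (one of the last four; its "shot" number tells which), for a name from the list of things; names that differ only in an ending like _2 or _b are one class to them, and where a whole thing is asked for, a point or a joint stands for the part that bears it (a point fixed in the world has none). Each returns a list of dicts, best first, with "p" (0 to 1); they miss things now and then, are a little off and sometimes report something else, mostly with a low value. They report only what shows in the picture. A call takes as long as a camera call.
- spotter.trace(query, picture): "mask" (480x640 bool, what is visible of it) and "extent" ([centre column, centre row, width, height] in pixels, round what is visible of it).
The state is a dict: "clock": time; "joint_pos": joint angles; "qvel": joint speeds; "effort": joint torques, N m; "tool_pos": TCP position; "tcp_rot": TCP orientation; "force": force on the tool from outside, world axes, zero at the start; "ft_torque": the same for the moment, N m; "width": finger opening in m; "grasp_force": force on a finger pad.
Only numpy, scipy, OpenCV 4.12 (cv2) and the standard library are available. Lean on these libraries where they do the work, as an engineer would, in place of code of your own. Each camera call takes 0.05 s, during which the arm holds its last target. There are 200 camera calls.

### The job

Make up the two kits from the stock in the middle of the bench. Photometer tray (the one with the keyed post): push the slotted ring fully home over the post, turned so that its slot takes the post's fin, and stand the small vial in the other compartment. Sampling tray: stand the squat jar in the large compartment and the tall bottle in the small one; everything upright, and leave the spare short bottle and the plain ring where they stand.

Things in the scene. Friction and masses are not known exactly. Their poses are not given: they have to be found in the camera images.
- slotted_ring_mid (a point): Loose grey plastic ring, upright axis, outer diameter 58 mm, bore 34 mm, 40 mm high, with one 15 mm wide slot cut right through its wall over its full height. Point: on the axis, half-way up (20 mm above its underside). Its x axis points from the axis out through the slot; z is up. To be grasped across its outside, along its y axis.
- plain_ring_mid (a point): Spare: loose ring of the same material and size (58 mm outside, bore 34 mm, 40 mm high) but without a slot. Stays in the stock. Point: on the axis, 20 mm up.
- tall_bottle_mid (a point): Loose amber bottle with label, shoulder and black cap, 38 mm diameter, 100 mm high, standing upright. Point: on the axis, half-way up (50 mm above its underside).
- short_bottle_mid (a point): Spare: loose amber bottle of the same 38 mm diameter (black cap) but only 60 mm high. Stays in the stock. Point: on the axis, 30 mm up.
- squat_jar_mid (a point): Loose wide clear jar with black lid, 64 mm diameter, 52 mm high, standing upright. Point: on the axis, half-way up (26 mm above its underside).
- vial_mid (a point): Loose small straight green-tinted glass vial with black cap, 24 mm diameter, 60 mm high, standing upright. Point: on the axis, half-way up (30 mm above its underside).
- photometer_tray: Fixed teal tray, 156 x 94 mm (x, y), rim and divider 18 mm high, walls and floor 4 mm thick. Origin: centre of the underside. The keyed post stands in its +x half (axis at x = +30 mm, y = 0). The vial's compartment is at the -x end: inside from x = -74 to -17 mm, y = -43 to +43 mm.
- post_seat (a point): Point on the axis of the photometer tray's keyed post, at the top of the 58 mm plinth on which the ring seats (16 mm above tray origin). White post: 26 mm diameter, 22 mm tall from here. Radial fin: 7 mm thick, 20 mm tall, out to 26 mm along this point's +x (the tray's +x). The ring goes home only with its slot (its +x) over the fin; 4 mm to spare each side of fin and round the post.
- sampling_tray: Fixed teal tray, 156 x 94 mm (x, y), rim and divider 18 mm high, walls and floor 4 mm thick. Origin: centre of the underside. No post. Both compartments y = -43 to +43 mm: large one (jar) at the -x end, x = -74 to +12 mm; small one (bottle) at the +x end, x = +16 to +74 mm.

How it is judged:
By the outcome, as a careful person would: the job done as asked, in the order asked, and still so for the second after the job is handed in, with the robot touching nothing.
It also fails if it takes over 109 s, if anything falls off the work surface, if the arm or the gripper's body presses on something with over 40 N, if the wrist force passes 120 N, or if a joint passes its speed limit or range.

## Working session

There is one attempt and no reset: what is moved stays moved. The work goes in short steps, Python scripts to look and compute and a tool call to move; the robot and the scene stay as the last step left them, time stands still between calls to the robot, and variables do not carry over. Pictures are saved under pics/ and viewed, at most 14 in all, crops included, and the job is handed in when it is done.

Besides the shell and the picture viewer there is one more tool, called after ">>>" by a JSON object that holds its "op" and its "data", one argument or row to a line. play_rows: Moves the arm, as the interface text tells. Its arguments: {"type":"object","properties":{"series":{"type":"array"},"squeeze":{"type":"number"}},"required":["series"]}

```bash
ls; mkdir -p pics; cat > h.py <<'E'
import numpy as np, cv2
from workcell import robot, grab_frame, spotter
def ray(f,u,v):
    K=f["mtx"];k=f["k1"]
    x=np.array([(u-K[0][2])/K[0][0],(v-K[1][2])/K[1][1]]);s=x.copy()
    for _ in range(20): s=x/(1+k*(s@s))
    R=np.array(f["R"]);d=R.T@np.array([s[0],s[1],1.]);c=-R.T@np.array(f["t"]);return c,d
def at(f,u,v,z):
    c,d=ray(f,u,v);return c+d*(z-c[2])/d[2]
def proj(f,X):
    p=np.array(f["R"])@np.array(X)+np.array(f["t"]);s=p[:2]/p[2];s=s*(1+f["k1"]*(s@s));K=np.array(f["mtx"])
    return K[0][0]*s[0]+K[0][2],K[1][1]*s[1]+K[1][2]
def save(f,n): cv2.imwrite("pics/"+n,cv2.cvtColor(f["pixels"],cv2.COLOR_RGB2BGR))
E
python3 - <<'E'
from h import *
np.set_printoptions(precision=3,suppress=True)
H=dict(slotted_ring_mid=.04,plain_ring_mid=.04,tall_bottle_mid=.1,short_bottle_mid=.06,squat_jar_mid=.052,vial_mid=.06,photometer_tray=.018,sampling_tray=.018)
print(robot.get_obs())
for cam in("top","scene"):
    f=grab_frame(cam);save(f,cam+"0.png")
    print(cam,"cam at",-np.array(f["R"]).T@f["t"])
    for n,h in H.items():
        for r in spotter.trace(n,f)[:2]:
            e=r["extent"];print(n,round(r["p"],2),np.round(e),"mid",at(f,e[0],e[1],h/2)[:2])
E
```

```text
pics
{'clock': 0.0, 'joint_pos': array([-1.361,  0.427,  0.074,  1.607, -0.034,  1.111, -0.067]), 'qvel': array([ 0.001,  0.001, -0.002, -0.001,  0.001,  0.001, -0.   ]), 'effort': array([  0.   , -94.981,   3.762, -46.353,   0.019,   0.01 ,   0.   ]), 'tool_pos': array([0.237, 0.632, 0.242]), 'tcp_rot': array([-0.   ,  0.178,  0.984, -0.001]), 'force': array([-0.399, -0.171, -0.26 ]), 'ft_torque': array([ 0.015, -0.016, -0.007]), 'grasp_force': 0.0, 'width': 0.08531924496604545}
top cam at [ 0.392 -0.017  0.887]
slotted_ring_mid 0.86 [367. 307.  31.  34.] mid [ 0.433 -0.095]
plain_ring_mid 0.65 [370. 192.  27.  31.] mid [ 0.663 -0.101]
tall_bottle_mid 0.72 [290. 242.  20.  25.] mid [0.551 0.055]
short_bottle_mid 0.69 [366. 249.  26.  20.] mid [ 0.543 -0.091]
short_bottle_mid 0.45 [290. 241.  21.  24.] mid [0.556 0.056]
squat_jar_mid 0.75 [282. 306.  31.  32.] mid [0.431 0.067]
vial_mid 0.62 [285. 181.  15.  21.] mid [0.679 0.072]
photometer_tray 0.79 [473. 297.  72.  93.] mid [ 0.458 -0.302]
sampling_tray 0.66 [169. 299.  53.  81.] mid [0.441 0.289]
scene cam at [ 1.314 -0.18   0.544]
plain_ring_mid 0.66 [283. 316.  30.  42.] mid [ 0.666 -0.094]
plain_ring_mid 0.58 [352. 258.  19.  54.] mid [0.517 0.073]
tall_bottle_mid 0.82 [354. 258.  21.  50.] mid [0.562 0.061]
short_bottle_mid 0.94 [274. 271.  21.  34.] mid [ 0.543 -0.089]
squat_jar_mid 0.81 [342. 235.  32.  34.] mid [0.431 0.076]
vial_mid 0.97 [379. 299.  20.  36.] mid [0.673 0.075]
photometer_tray 0.78 [166. 271.  63.  56.] mid [ 0.462 -0.295]
sampling_tray 0.82 [440. 235.  66.  48.] mid [0.454 0.297]
```

```bash
python3 -c "
import cv2
a=cv2.imread('pics/top0.png')[150:380,120:540]
cv2.imwrite('pics/top0c.png',cv2.resize(a,None,fx=1.9,fy=1.9,interpolation=cv2.INTER_CUBIC))
b=cv2.imread('pics/scene0.png')[180:380,100:520]
cv2.imwrite('pics/scene0c.png',cv2.resize(b,None,fx=1.9,fy=1.9,interpolation=cv2.INTER_CUBIC))"
```

```text
(no output)
```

View pics/top0c.png

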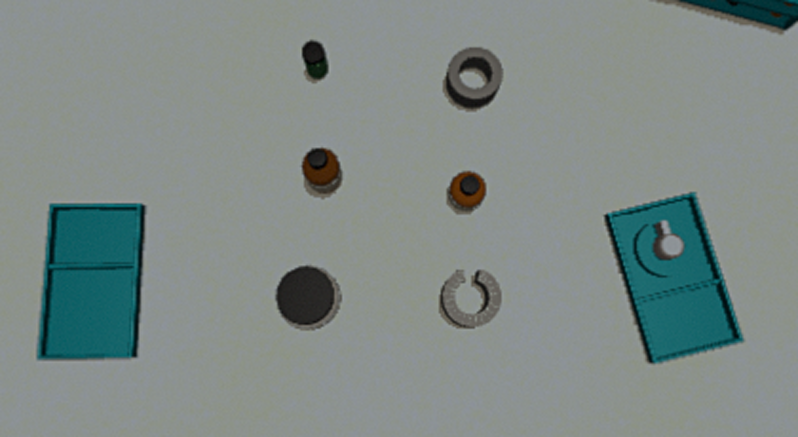

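View pics/scene0c.png

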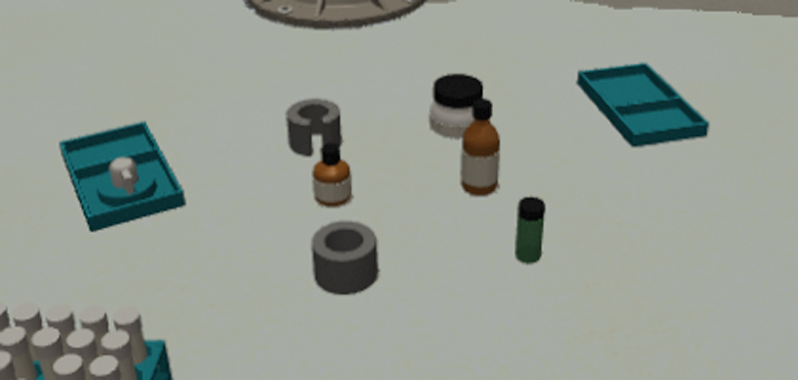

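The top view shows the sampling tray on the left and almost square to the bench, with its small compartment at the top. The photometer tray is on the right, yawed about +15°, with its post at crop (668,246). The slotted ring is at crop (471,298) and its slot points roughly +x. The vial is at (315,60), the tall bottle at (321,170) and the jar at (308,296). The scene view agrees.

```bash
cat >> h.py <<'E'
def state():
    o=robot.get_obs();w,x,y,z=o["tool_pos"],*[0]*3
    from scipy.spatial.transform import Rotation as Ro
    q=o["tcp_rot"];M=Ro.from_quat([q[1],q[2],q[3],q[0]]).as_matrix();return np.array(o["tool_pos"]),M
def go(xyz,ydeg=None):
    """shift in current tool axes (mm) to put TCP at xyz; twist (deg) to bring tool y to world angle ydeg (mod 180)"""
    p,M=state();d=M.T@(np.array(xyz)-p)*1000;a=np.degrees(np.arctan2(M[1,1],M[0,1]))
    t=None if ydeg is None else -((ydeg-a+90)%180-90)
    print("TCP",p.round(4),"yang",round(a,1),"shift",d.round(1),"|",round(np.linalg.norm(d)),"twist",t)
def world(f,mask,z):
    v,u=np.nonzero(mask);return np.array([at(f,a,b,z)[:2] for a,b in zip(u,v)])
E
python3 - <<'E'
from h import *
np.set_printoptions(precision=3,suppress=True)
f=grab_frame("top")
for n in("photometer_tray","sampling_tray"):
    m=spotter.trace(n,f)[0]["mask"].astype(np.uint8)
    c=max(cv2.findContours(m,0,1)[0],key=cv2.contourArea)[:,0]
    P=np.array([at(f,u,v,.018)[:2] for u,v in c],np.float32)
    print(n,cv2.minAreaRect(P))
# slotted ring: slot direction
m=spotter.trace("slotted_ring_mid",f)[0]["mask"];W=world(f,m,.04)
(cx,cy),r=cv2.minEnclosingCircle(W.astype(np.float32));print("ring",cx,cy,r)
g=cv2.cvtColor(f["pixels"],cv2.COLOR_RGB2GRAY).astype(float)
c=np.array([.433,-.095])
go([.433,-.095,.2],97)
E
```

```text
photometer_tray ((0.45977917313575745, -0.30010032653808594), (0.15587541460990906, 0.09937535226345062), 14.989033699035645)
sampling_tray ((0.6670466661453247, -0.09972890466451645), (0.06598252058029175, 0.05904754623770714), 0.40099695324897766)
ring 0.43347498774528503 -0.0936523899435997 0.02996017597615719
TCP [0.237 0.632 0.242] yang 69.4 shift [-438.8 -611.8   42.3] | 754 twist -27.561744091351727
```

>>> {"op": "play_rows", "data": {
  "series": [
    [-33, -20, 4, 0, 1],
    [-33, -20, 4, 0, 1],
    [-33, -20, 4, 0, 1],
    [-33, -20, 4, 0, 1],
    [-33, -20, 4, 0, 1]
  ]
}}

```text
clock: 1.52
tool_pos: [0.3572, 0.4789, 0.2223]
tcp_rot: [0.0, 0.178, 0.984, 0.0]
force: [0.0, 1.2, 0.4]
width: 0.0854
grasp_force: 0.0
```

>>> {"op": "play_rows", "data": {
  "series": [
    [-33, -20, 4, 0, 1],
    [-33, -20, 4, 0, 1],
    [-33, -20, 4, 0, 1],
    [-33, -20, 4, 0, 1],
    [-33, -20, 4, 0, 1]
  ]
}}

```text
clock: 1.93
tool_pos: [0.4767, 0.3272, 0.2024]
tcp_rot: [0.0, 0.178, 0.984, 0.0]
force: [0.9, 0.9, -0.2]
width: 0.0855
grasp_force: 0.0
```

>>> {"op": "play_rows", "data": {
  "series": [
    [-33, -20, 0, 0, 1],
    [-7.5, -39, 0, 0, 1],
    [-7.5, -39, 0, 0, 1],
    [-7.5, -39, 0, 0, 1],
    [-7.5, -39, 0, 0, 1]
  ]
}}

```text
clock: 2.35
tool_pos: [0.4724, 0.1401, 0.2023]
tcp_rot: [-0.0, 0.179, 0.984, 0.0]
force: [1.6, 0.1, -0.2]
width: 0.0854
grasp_force: 0.0
```

>>> {"op": "play_rows", "data": {
  "series": [
    [-7.5, -39, 0, 0, 1],
    [-7.5, -39, 0, 0, 1],
    [-7.5, -39, 0, 0, 1],
    [-7.5, -39, 0, 0, 1],
    [-7.5, -39, 0, 0, 1]
  ]
}}

```text
clock: 2.77
tool_pos: [0.4389, -0.0555, 0.2027]
tcp_rot: [0.0, 0.178, 0.984, 0.0]
force: [1.0, 0.5, 0.1]
width: 0.0854
grasp_force: 0.0
```

>>> {"op": "play_rows", "data": {
  "series": [
    [0, 0, 0, -5.5, 1],
    [0, 0, 0, -5.5, 1],
    [0, 0, 0, -5.5, 1],
    [0, 0, 0, -5.5, 1],
    [0, 0, 0, -5.5, 1]
  ]
}}

```text
clock: 3.18
tool_pos: [0.4396, -0.054, 0.2025]
tcp_rot: [0.0, -0.063, 0.998, 0.0]
force: [-0.4, -0.2, -0.4]
width: 0.0856
grasp_force: 0.0
```

```bash
python3 - <<'E'
from h import *
go([.433,-.095,.2],97)
f=grab_frame("wrist");save(f,"w1.png")
print(-np.array(f["R"]).T@f["t"],np.array(f["R"]).round(2))
for r in spotter.trace("slotted_ring_mid",f)[:2]:
    e=r["extent"];print(r["p"],e,at(f,e[0],e[1],.03))
E
```

```text
TCP [ 0.4396 -0.054   0.2025] yang 97.2 shift [ 11.7 -39.9   2.5] | 42 twist 0.19339316039699384
[ 0.36562063 -0.06357638  0.33465423] [[-0.13  0.99 -0.  ]
 [ 0.95  0.12  0.29]
 [ 0.29  0.04 -0.96]]
0.87 [283.9, 207.6, 72.9, 67.0] [ 0.4323066  -0.09373723  0.03      ]
0.7 [612.2, 262.4, 51.9, 148.7] [0.44568358 0.21792926 0.03      ]
```

View pics/w1.png

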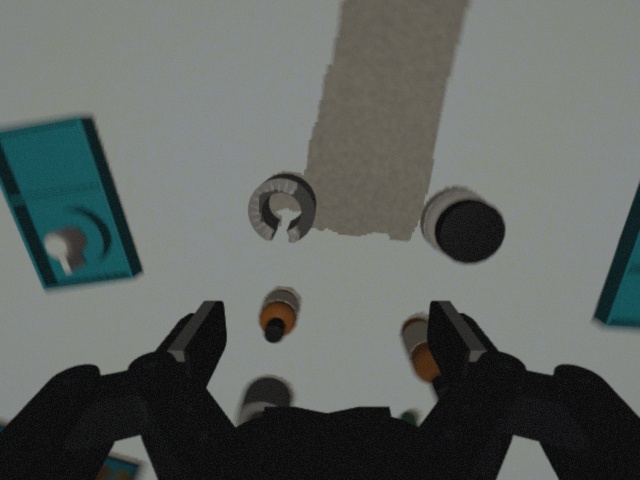

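```bash
cat >> h.py <<'E'
def rect(f,c,z,half=.05,n=400):
    """top-down patch on plane z about c: image up=+x, left=+y, n px over 2*half"""
    u=np.zeros((n,n),np.float32);v=u.copy()
    for i in range(n):
        for j in range(n):
            u[i,j],v[i,j]=proj(f,[c[0]+half-2*half*(i+.5)/n,c[1]+half-2*half*(j+.5)/n,z])
    return cv2.cvtColor(cv2.remap(f["pixels"],u,v,cv2.INTER_CUBIC),cv2.COLOR_RGB2BGR)
E
python3 - <<'E'
from h import *
f=grab_frame("wrist")
a=rect(f,(.433,-.095),.04);b=rect(f,(.489,-.292),.038)
for i in(a,b):
    cv2.drawMarker(i,(200,200),(0,0,255),0,16)
    cv2.circle(i,(200,200),116 if i is a else 52,(0,255,0),1)
cv2.imwrite("pics/r1.png",np.hstack([a,b]))
E
```

```text
(no output)
```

View pics/r1.png

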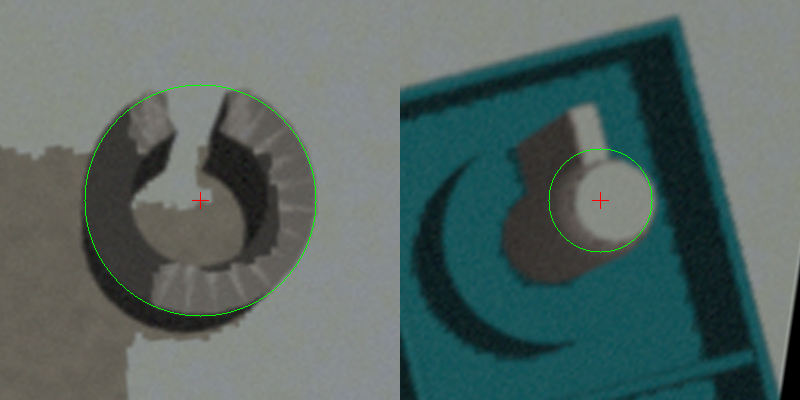

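>>> {"op": "play_rows", "data": {
  "series": [
    [6, -20, 2, 0, 1],
    [6, -20, 0, 0, 1],
    [0, 0, 0, 5.7, 1],
    [0, 0, 36, 0, 1],
    [0, 0, 36, 0, 1]
  ]
}}

```text
clock: 3.75
tool_pos: [0.434, -0.0953, 0.1289]
tcp_rot: [0.003, -0.008, 1.0, 0.0]
force: [1.4, 1.3, 0.2]
width: 0.0854
grasp_force: 0.0
```

>>> {"op": "play_rows", "data": {
  "series": [
    [0, 0, 36, 0, 1],
    [0, 0, 36, 0, 1],
    [0, 0, 30, 0, 1],
    [0, 0, 8, 0, 1],
    [0, 0, 0, 0, 1]
  ]
}}

```text
clock: 4.17
tool_pos: [0.4312, -0.0951, 0.0169]
tcp_rot: [-0.002, -0.009, 1.0, -0.0]
force: [-0.6, -1.0, 0.5]
width: 0.0859
grasp_force: 0.0
```

>>> {"op": "play_rows", "data": {
  "series": [
    [0, 0, 0, 0, 0.5],
    [0, 0, 0, 0, 0.5],
    [0, 0, 0, 0, 0.5],
    [0, 0, 0, 0, 0.5],
    [0, 0, 0, 0, 0.5]
  ],
  "squeeze": 40
}}

```text
clock: 4.58
tool_pos: [0.4337, -0.0951, 0.0202]
tcp_rot: [0.002, -0.011, 1.0, 0.0]
force: [-2.8, -1.5, 10.5]
width: 0.0569
grasp_force: 40.4
```

>>> {"op": "play_rows", "data": {
  "series": [
    [0, 0, 0, 0, 0.5],
    [0, 0, 0, 0, 0.5],
    [0, 0, -20, 0, 0.5],
    [0, 0, -40, 0, 0.5],
    [0, 0, -40, 0, 0.5]
  ]
}}

```text
clock: 5.0
tool_pos: [0.4318, -0.0953, 0.1202]
tcp_rot: [-0.001, -0.01, 1.0, -0.0]
force: [1.9, -0.1, 0.1]
width: 0.0574
grasp_force: 43.8
```

```bash
python3 - <<'E'
from h import *
# tray at yaw 15: go above post
go([.489,-.293,.13],105)
E
```

```text
TCP [ 0.4318 -0.0953  0.1202] yang 91.2 shift [ -53.2 -198.8   -9.8] | 206 twist -13.828497146789715
```

>>> {"op": "play_rows", "data": {
  "series": [
    [-20, -30, -5, 0, 0.5],
    [-20, -30, -5, 0, 0.5],
    [-20, -30, -5, 0, 0.5],
    [-20, -30, -5, 0, 0.5],
    [-20, -30, -5, 0, 0.5]
  ]
}}

```text
clock: 5.42
tool_pos: [0.537, -0.2441, 0.1459]
tcp_rot: [0.002, -0.011, 1.0, -0.0]
force: [0.1, 0.6, 0.1]
width: 0.0572
grasp_force: 43.9
```

>>> {"op": "play_rows", "data": {
  "series": [
    [-20, -30, -5, 0, 0.5],
    [0, 0, 0, -4.6, 0.5],
    [0, 0, 0, -4.6, 0.5],
    [0, 0, 0, -4.6, 0.5],
    [0, 0, 0, 0, 0.5]
  ]
}}

```text
clock: 5.83
tool_pos: [0.5566, -0.2726, 0.1502]
tcp_rot: [0.001, -0.133, 0.991, -0.0]
force: [-0.3, -0.4, -1.0]
width: 0.0571
grasp_force: 43.8
```

```bash
python3 - <<'E'
from h import *
go([.489,-.293,.13],105)
f=grab_frame("wrist");save(f,"w2.png")
b=rect(f,(.489,-.293),.038)
cv2.drawMarker(b,(200,200),(0,0,255),0,16);cv2.circle(b,(200,200),52,(0,255,0),1);cv2.circle(b,(200,200),40,(0,255,0),1)
p,M=state();c=p[:2]
a=rect(f,c,p[2]-.02+.04)
cv2.drawMarker(a,(200,200),(0,0,255),0,16);cv2.circle(a,(200,200),116,(0,255,0),1)
cv2.imwrite("pics/r2.png",np.hstack([a,b]))
E
```

```text
TCP [ 0.5566 -0.2726  0.1502] yang 105.2 shift [70.6 -1.9 20. ] | 73 twist 0.23534242365393254
```

View pics/r2.png

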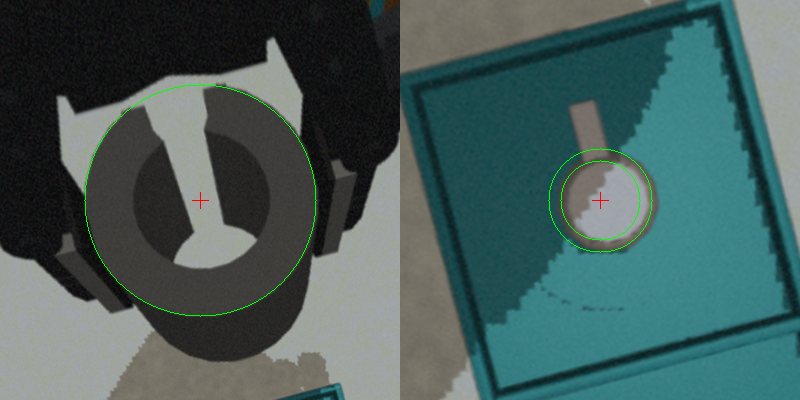

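The rectified wrist view shows the held ring centred on the TCP with its slot yawed about 14.2°. The post sits about 7 px (1.8 mm) to the right of my guess, and its fin is yawed about 14°, so the alignment is good.

>>> {"op": "play_rows", "data": {
  "series": [
    [35, -1.5, 0, 0, 0.5],
    [36, -2, 0, 0, 0.5],
    [0, 0, 30, 0, 0.5],
    [0, 0, 30, 0, 0.5],
    [0, 0, 12, 0, 0.5]
  ]
}}

```text
clock: 6.3
tool_pos: [0.4876, -0.2934, 0.0748]
tcp_rot: [-0.0, -0.129, 0.992, 0.0]
force: [0.2, 1.1, -1.4]
width: 0.057
grasp_force: 43.9
```

>>> {"op": "play_rows", "data": {
  "series": [
    [0, 0, 10, 0, 0.5],
    [0, 0, 10, 0, 0.5],
    [0, 0, 8, 0, 0.5],
    [0, 0, 6, 0, 0.5],
    [0, 0, 0, 0, 0.5]
  ]
}}

```text
clock: 6.72
tool_pos: [0.4886, -0.294, 0.0416]
tcp_rot: [-0.0, -0.131, 0.991, 0.0]
force: [0.3, 0.2, -0.9]
width: 0.0571
grasp_force: 43.9
```

```bash
python3 - <<'E'
from h import *
go([.489,-.2947,.0355],104.3)
print(robot.get_obs()["force"])
E
```

```text
TCP [ 0.4886 -0.294   0.0416] yang 105.0 shift [-0.2 -0.8  6.1] | 6 twist 0.7366620564392861
[ 0.30797114  0.23715611 -0.86435429]
```

>>> {"op": "play_rows", "data": {
  "series": [
    [0, 0, 3, 0, 0.5],
    [0, 0, 3, 0, 0.5],
    [0, 0, 1, 0, 0.5],
    [0, 0, 0, 0, 0.5],
    [0, 0, 0, 0, 1]
  ]
}}

```text
clock: 7.13
tool_pos: [0.4891, -0.2944, 0.036]
tcp_rot: [0.0, -0.131, 0.991, -0.0]
force: [-0.9, -0.3, -0.1]
width: 0.0676
grasp_force: 0.0
```

>>> {"op": "play_rows", "data": {
  "series": [
    [0, 0, 0, 0, 1],
    [0, 0, 0, 0, 1],
    [0, 0, 0, 0, 1],
    [0, 0, 0, 0, 1],
    [0, 0, 0, 0, 1]
  ]
}}

```text
clock: 7.55
tool_pos: [0.4887, -0.2942, 0.0353]
tcp_rot: [-0.0, -0.131, 0.991, -0.0]
force: [-0.1, -0.6, 0.5]
width: 0.0854
grasp_force: 0.0
```

>>> {"op": "play_rows", "data": {
  "series": [
    [0, 0, -15, 0, 1],
    [0, 0, -30, 0, 1],
    [0, 0, -40, 0, 1],
    [0, 0, -40, 0, 1],
    [0, 0, -40, 0, 1]
  ]
}}

```text
clock: 7.97
tool_pos: [0.4881, -0.2941, 0.202]
tcp_rot: [-0.0, -0.131, 0.991, 0.0]
force: [1.3, -0.1, 0.8]
width: 0.0855
grasp_force: 0.0
```

```bash
python3 - <<'E'
from h import *
f=grab_frame("wrist")
c=(.489,-.2947)
a=rect(f,c,.056);b=rect(f,c,.018,.09)
cv2.circle(a,(200,200),116,(0,255,0),1)
cv2.imwrite("pics/r3.png",np.hstack([a,b]))
go([.676,.073,.2])
t=grab_frame("top")
for n in("sampling_tray","vial_mid"):
  for fr,l in((t,"top"),(grab_frame("scene"),"scene")):
    for r in spotter.trace(n,fr)[:2]:
        P=np.array([at(fr,u,v,.018 if n[0]=="s" else .03)[:2] for v,u in np.argwhere(r["mask"])],np.float32)
        print(l,n,r["p"],cv2.minAreaRect(P))
E
```

```text
TCP [ 0.4908 -0.2961  0.2095] yang 105.0 shift [-274.2  308.8    9.9] | 413 twist None
top sampling_tray 0.71 ((0.44551777839660645, 0.28815972805023193), (0.15779614448547363, 0.10069040209054947), 1.050807237625122)
scene sampling_tray 0.64 ((0.4575969874858856, 0.2868359684944153), (0.18320433795452118, 0.11148896813392639), 1.6112391948699951)
top vial_mid 0.64 ((0.6795338988304138, 0.07167664170265198), (0.03822770714759827, 0.024154599756002426), 2.369170665740967)
scene vial_mid 0.82 ((0.6735909581184387, 0.07331747561693192), (0.022772883996367455, 0.0964587852358818), 68.63101196289062)
```

View pics/r3.png

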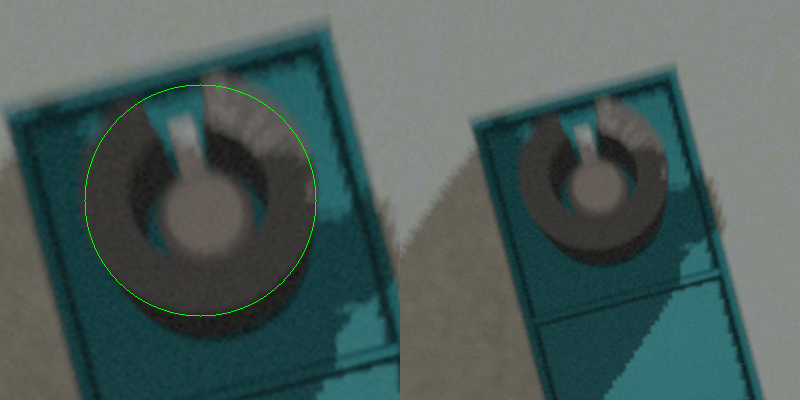

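>>> {"op": "play_rows", "data": {
  "series": [
    [-25, 28, 1, 0, 1],
    [-25, 28, 1, 0, 1],
    [-25, 28, 1, 0, 1],
    [-25, 28, 1, 0, 1],
    [-25, 28, 1, 0, 1]
  ]
}}

```text
clock: 8.78
tool_pos: [0.5731, -0.1249, 0.1942]
tcp_rot: [-0.001, -0.131, 0.991, 0.0]
force: [0.8, 0.4, -0.0]
width: 0.0854
grasp_force: 0.0
```

>>> {"op": "play_rows", "data": {
  "series": [
    [-25, 28, 1, 0, 1],
    [-25, 28, 1, 0, 1],
    [-25, 28, 1, 0, 1],
    [-25, 28, 1, 0, 1],
    [-25, 28, 1, 0, 1]
  ]
}}

```text
clock: 9.2
tool_pos: [0.6576, 0.0428, 0.1889]
tcp_rot: [-0.001, -0.131, 0.991, -0.0]
force: [-0.1, -0.8, 0.3]
width: 0.0854
grasp_force: 0.0
```

>>> {"op": "play_rows", "data": {
  "series": [
    [-24, 28, 0, 0, 1],
    [0, 0, 0, 0, 1],
    [0, 0, 0, 0, 1]
  ]
}}

```text
clock: 9.45
tool_pos: [0.6733, 0.0771, 0.1883]
tcp_rot: [-0.001, -0.133, 0.991, -0.0]
force: [0.4, -1.6, 0.8]
width: 0.0853
grasp_force: 0.0
```

```bash
python3 - <<'E'
from h import *
f=grab_frame("wrist")
c=(.677,.0725)
b=rect(f,c,.0,.08);a=rect(f,c,.06,.05)
for i,r in((a,48),(b,30)): cv2.circle(i,(200,200),r,(0,255,0),1)
cv2.imwrite("pics/r4.png",np.hstack([a,b]))
go([.677,.0725,.03])
for r in spotter.trace("vial_mid",f)[:2]:
    e=r["extent"];print(r["p"],e,at(f,e[0],e[1],.03))
E
```

```text
TCP [0.6729 0.0748 0.1887] yang 105.1 shift [ -3.7  -3.2 158.7] | 159 twist None
0.69 [318.4, 231.3, 26.5, 44.3] [0.68029247 0.07130408 0.03      ]
```

View pics/r4.png

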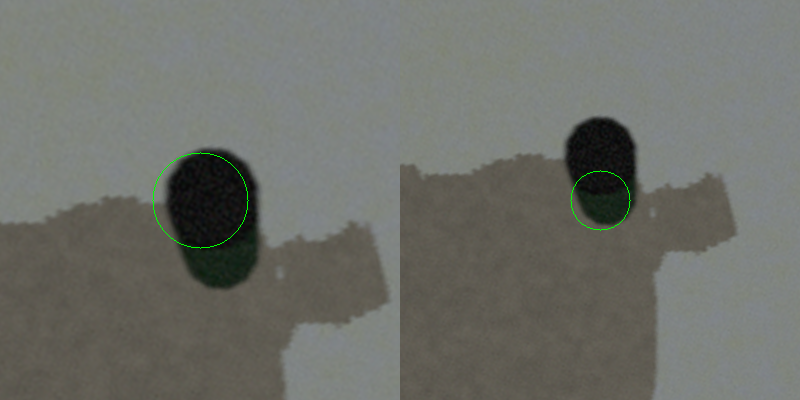

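>>> {"op": "play_rows", "data": {
  "series": [
    [-4, -6.5, 0, 0, 1],
    [0, 0, 36, 0, 1],
    [0, 0, 36, 0, 1],
    [0, 0, 36, 0, 1],
    [0, 0, 36, 0, 1]
  ]
}}

```text
clock: 9.97
tool_pos: [0.6791, 0.0672, 0.0452]
tcp_rot: [0.0, -0.13, 0.992, -0.0]
force: [0.8, -0.5, -0.0]
width: 0.0851
grasp_force: 0.0
```

>>> {"op": "play_rows", "data": {
  "series": [
    [0, 0, 15, 0, 1],
    [0, 0, 0, 0, 0.7],
    [0, 0, 0, 0, 0.4],
    [0, 0, 0, 0, 0.1],
    [0, 0, 0, 0, 0.1]
  ],
  "squeeze": 30
}}

```text
clock: 10.38
tool_pos: [0.6804, 0.069, 0.0338]
tcp_rot: [0.002, -0.131, 0.991, 0.0]
force: [0.2, 0.5, -0.5]
width: 0.0384
grasp_force: 0.0
```

>>> {"op": "play_rows", "data": {
  "series": [
    [0, 0, 0, 0, 0.1],
    [0, 0, 0, 0, 0.1],
    [0, 0, 0, 0, 0.1],
    [0, 0, 0, 0, 0.1],
    [0, 0, 0, 0, 0.1]
  ]
}}

```text
clock: 10.8
tool_pos: [0.68, 0.0693, 0.0332]
tcp_rot: [0.001, -0.131, 0.991, 0.0]
force: [-0.9, -0.4, 10.5]
width: 0.0233
grasp_force: 30.3
```

>>> {"op": "play_rows", "data": {
  "series": [
    [0, 0, 0, 0, 0.1],
    [0, 0, -20, 0, 0.1],
    [0, 0, -35, 0, 0.1],
    [0, 0, -40, 0, 0.1],
    [0, 0, -40, 0, 0.1]
  ]
}}

```text
clock: 11.22
tool_pos: [0.6785, 0.069, 0.1684]
tcp_rot: [-0.0, -0.131, 0.991, -0.0]
force: [0.1, 0.1, -0.3]
width: 0.0233
grasp_force: 29.6
```

```bash
python3 - <<'E'
from h import *
c=np.array([.489,-.2947])-.0755*np.array([np.cos(np.radians(14.5)),np.sin(np.radians(14.5))]);print(c)
go([*c,.165])
E
```

```text
[ 0.41590485 -0.31360369]
TCP [0.6785 0.069  0.1684] yang 105.0 shift [ 352.9 -301.4    3.5] | 464 twist None
```

>>> {"op": "play_rows", "data": {
  "series": [
    [29.4, -25.1, 0, 0, 0.1],
    [29.4, -25.1, 0, 0, 0.1],
    [29.4, -25.1, 0, 0, 0.1],
    [29.4, -25.1, 0, 0, 0.1],
    [29.4, -25.1, 0, 0, 0.1]
  ]
}}

```text
clock: 11.63
tool_pos: [0.5685, -0.0913, 0.1673]
tcp_rot: [0.001, -0.131, 0.991, 0.0]
force: [1.5, -1.1, -0.2]
width: 0.0233
grasp_force: 29.6
```

>>> {"op": "play_rows", "data": {
  "series": [
    [29.4, -25.1, 0, 0, 0.1],
    [29.4, -25.1, 0, 0, 0.1],
    [29.4, -25.1, 0, 0, 0.1],
    [29.4, -25.1, 0, 0, 0.1],
    [29.4, -25.1, 0, 0, 0.1]
  ]
}}

```text
clock: 12.05
tool_pos: [0.4591, -0.2508, 0.1673]
tcp_rot: [0.001, -0.131, 0.991, -0.0]
force: [1.3, -0.8, 0.1]
width: 0.0231
grasp_force: 29.6
```

>>> {"op": "play_rows", "data": {
  "series": [
    [29.4, -25.1, 0, 0, 0.1],
    [29.4, -25.1, 0, 0, 0.1],
    [0, 0, 0, 0, 0.1],
    [0, 0, 0, 0, 0.1]
  ]
}}

```text
clock: 12.38
tool_pos: [0.4151, -0.3153, 0.1672]
tcp_rot: [0.001, -0.129, 0.992, -0.0]
force: [1.5, 0.4, -0.6]
width: 0.0234
grasp_force: 29.6
```

```bash
python3 - <<'E'
from h import *
go([.416,-.3136,.036])
E
```

```text
TCP [ 0.4151 -0.3153  0.1672] yang 104.8 shift [ -1.2   1.5 131.2] | 131 twist None
```

>>> {"op": "play_rows", "data": {
  "series": [
    [0, 0, 35, 0, 0.1],
    [0, 0, 35, 0, 0.1],
    [0, 0, 30, 0, 0.1],
    [0, 0, 15, 0, 0.1],
    [0, 0, 8, 0, 0.1]
  ]
}}

```text
clock: 12.8
tool_pos: [0.4163, -0.3118, 0.0415]
tcp_rot: [-0.001, -0.132, 0.991, 0.001]
force: [0.2, 0.1, -0.2]
width: 0.0232
grasp_force: 29.6
```

>>> {"op": "play_rows", "data": {
  "series": [
    [0, 0, 4, 0, 0.1],
    [0, 0, 3, 0, 0.1],
    [0, 0, 0, 0, 0.1],
    [0, 0, 0, 0, 0.1],
    [0, 0, 0, 0, 0.1]
  ]
}}

```text
clock: 13.22
tool_pos: [0.4171, -0.3134, 0.0373]
tcp_rot: [0.001, -0.131, 0.991, -0.0]
force: [-0.6, -0.7, -0.3]
width: 0.0233
grasp_force: 29.6
```

>>> {"op": "play_rows", "data": {
  "series": [
    [0, 0, 1, 0, 0.1],
    [0, 0, 0, 0, 0.1],
    [0, 0, 0, 0, 0.6],
    [0, 0, 0, 0, 0.6],
    [0, 0, 0, 0, 0.6]
  ]
}}

```text
clock: 13.63
tool_pos: [0.4166, -0.3133, 0.0356]
tcp_rot: [0.0, -0.131, 0.991, -0.0]
force: [0.1, 0.9, 0.3]
width: 0.0513
grasp_force: 0.0
```

>>> {"op": "play_rows", "data": {
  "series": [
    [0, 0, 0, 0, 0.6],
    [0, 0, -20, 0, 0.6],
    [0, 0, -40, 0, 0.6],
    [0, 0, -40, 0, 1],
    [0, 0, -40, 0, 1]
  ]
}}

```text
clock: 14.05
tool_pos: [0.4156, -0.3133, 0.1767]
tcp_rot: [-0.001, -0.131, 0.991, 0.0]
force: [0.8, -0.1, 0.2]
width: 0.0734
grasp_force: 0.0
```

```bash
python3 - <<'E'
from h import *
f=grab_frame("top")
a=cv2.cvtColor(f["pixels"],cv2.COLOR_RGB2BGR)
cv2.imwrite("pics/t5.png",cv2.resize(a[150:380,120:540],None,fx=1.9,fy=1.9))
go([.432,.07,.19],90)
for n,h in(("squat_jar_mid",.026),("tall_bottle_mid",.05)):
  for fr in (f,grab_frame("scene")):
    for r in spotter.trace(n,fr)[:1]:
        e=r["extent"];print(n,r["p"],e,at(fr,e[0],e[1],h))
E
```

```text
TCP [ 0.4182 -0.3155  0.1838] yang 104.9 shift [-112.8  368.8   -7.4] | 386 twist 14.942771488506835
squat_jar_mid 0.94 [282.7, 307.5, 32.2, 36.6] [0.42829948 0.06645286 0.026     ]
squat_jar_mid 0.78 [341.2, 235.4, 29.1, 34.6] [0.43214245 0.07291804 0.026     ]
tall_bottle_mid 0.78 [288.9, 241.1, 19.8, 26.1] [0.55258529 0.05745823 0.05      ]
tall_bottle_mid 0.73 [353.8, 258.0, 19.1, 49.0] [0.56291457 0.06144786 0.05      ]
```

View pics/t5.png

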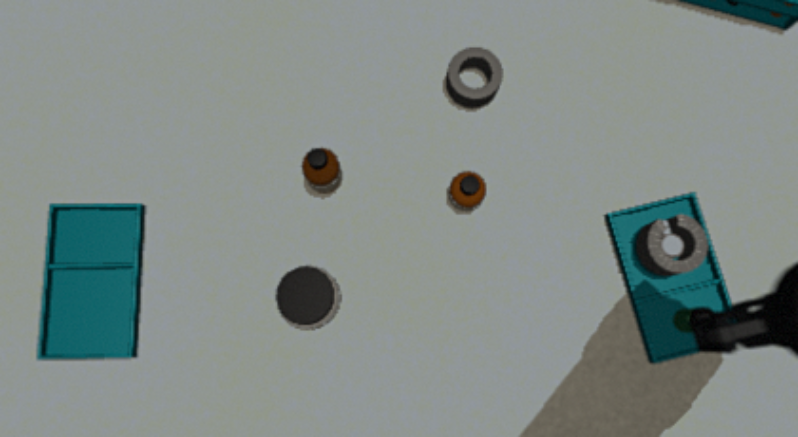

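The picture shows the ring seated on the post at crop (672,244) and the vial in its compartment at (685,320). The jar is next, at crop (307,296).

>>> {"op": "play_rows", "data": {
  "series": [
    [-22.4, 31.1, -2, 0, 1],
    [-22.4, 31.1, -2, 0, 1],
    [-22.4, 31.1, -2, 0, 1],
    [-22.4, 31.1, -2, 0, 1],
    [-22.4, 31.1, -2, 0, 1]
  ]
}}

```text
clock: 14.82
tool_pos: [0.4838, -0.1323, 0.1842]
tcp_rot: [-0.001, -0.131, 0.991, 0.0]
force: [1.1, -0.9, 0.3]
width: 0.0857
grasp_force: 0.0
```

>>> {"op": "play_rows", "data": {
  "series": [
    [-22.4, 31.1, 0, 0, 1],
    [0, 0, 0, 5, 1],
    [0, 0, 0, 5, 1],
    [0, 0, 0, 5, 1]
  ]
}}

```text
clock: 15.15
tool_pos: [0.4973, -0.0975, 0.1839]
tcp_rot: [-0.001, 0.001, 1.0, -0.0]
force: [-0.2, -0.7, -0.3]
width: 0.0851
grasp_force: 0.0
```

>>> {"op": "play_rows", "data": {
  "series": [
    [13, 33.6, 0, 0, 1],
    [13, 33.6, 0, 0, 1],
    [13, 33.6, 0, 0, 1],
    [13, 33.6, 0, 0, 1],
    [13, 33.6, 0, 0, 1]
  ]
}}

```text
clock: 15.57
tool_pos: [0.4311, 0.0708, 0.1842]
tcp_rot: [-0.001, -0.0, 1.0, -0.001]
force: [1.1, 0.7, -0.3]
width: 0.0853
grasp_force: 0.0
```

>>> {"op": "play_rows", "data": {
  "series": [
    [0, 0, 0, 0, 1],
    [0, 0, 0, 0, 1]
  ]
}}

```text
clock: 15.73
tool_pos: [0.4316, 0.0712, 0.1843]
tcp_rot: [-0.001, -0.002, 1.0, -0.0]
force: [-0.4, -0.6, -0.3]
width: 0.0855
grasp_force: 0.0
```

```bash
python3 - <<'E'
from h import *
f=grab_frame("wrist");c=(.431,.07)
a=rect(f,c,.052)
cv2.circle(a,(200,200),128,(0,255,0),1)
cv2.imwrite("pics/r6.png",np.hstack([a,rect(f,(.445,.288),.018,.1)]))
go([.431,.07,.03],90)
E
```

```text
TCP [0.4321 0.07   0.1845] yang 90.1 shift [  0.8   0.2 154.5] | 154 twist 0.12598976952276075
```

View pics/r6.png

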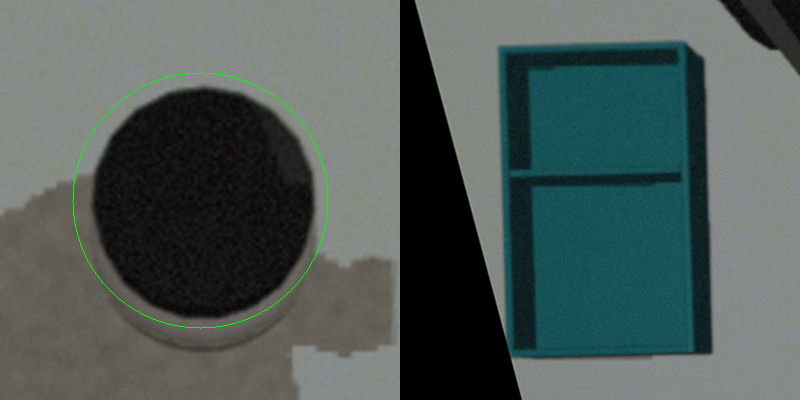

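>>> {"op": "play_rows", "data": {
  "series": [
    [1, 0, 36, 0, 1],
    [1, -1, 36, 0, 1],
    [0, 0, 36, 0, 1],
    [0, 0, 36, 0, 1],
    [0, 0, 13.5, 0, 1]
  ]
}}

```text
clock: 16.2
tool_pos: [0.4287, 0.0667, 0.0236]
tcp_rot: [-0.002, 0.001, 1.0, -0.001]
force: [-1.2, 0.6, -0.9]
width: 0.0857
grasp_force: 0.0
```

>>> {"op": "play_rows", "data": {
  "series": [
    [0, 0, 0, 0, 1],
    [0, 0, 0, 0, 0.6],
    [0, 0, 0, 0, 0.6],
    [0, 0, 0, 0, 0.6],
    [0, 0, 0, 0, 0.6]
  ],
  "squeeze": 40
}}

```text
clock: 16.62
tool_pos: [0.4316, 0.069, 0.0296]
tcp_rot: [0.001, -0.0, 1.0, 0.001]
force: [-3.4, -0.8, 13.4]
width: 0.057
grasp_force: 38.1
```

>>> {"op": "play_rows", "data": {
  "series": [
    [0, 0, 0, 0, 0.6],
    [0, 0, 0, 0, 0.6],
    [0, 0, 0, 0, 0.6],
    [0, 0, 0, 0, 0.6]
  ]
}}

```text
clock: 16.95
tool_pos: [0.4316, 0.069, 0.0296]
tcp_rot: [0.001, -0.0, 1.0, 0.001]
force: [-4.0, -0.2, 11.1]
width: 0.0571
grasp_force: 38.0
```

>>> {"op": "play_rows", "data": {
  "series": [
    [0, 0, -20, 0, 0.6],
    [0, 0, -35, 0, 0.6],
    [0, 0, -40, 0, 0.6],
    [0, 0, -30, 0, 0.6]
  ]
}}

```text
clock: 17.28
tool_pos: [0.4312, 0.0683, 0.1567]
tcp_rot: [0.001, 0.0, 1.0, 0.001]
force: [0.9, 1.1, -0.8]
width: 0.0573
grasp_force: 38.1
```

```bash
python3 - <<'E'
from h import *
go([.4145,.2885,.15],91.6)
E
```

```text
TCP [0.4312 0.0683 0.1567] yang 90.0 shift [ 16.8 220.2   6.8] | 221 twist -1.6162891205225947
```

>>> {"op": "play_rows", "data": {
  "series": [
    [2.8, 36.7, 0, 0, 0.6],
    [2.8, 36.7, 0, 0, 0.6],
    [2.8, 36.7, 0, 0, 0.6],
    [2.8, 36.7, 0, 0, 0.6],
    [2.8, 36.7, 0, 0, 0.6]
  ]
}}

```text
clock: 17.7
tool_pos: [0.4165, 0.254, 0.1548]
tcp_rot: [0.001, -0.0, 1.0, 0.001]
force: [1.8, -0.2, -0.8]
width: 0.0568
grasp_force: 38.1
```

>>> {"op": "play_rows", "data": {
  "series": [
    [2.8, 36.7, 0, 0, 0.6],
    [0, 0, 0, -1.6, 0.6],
    [0, 0, 0, 0, 0.6],
    [0, 0, 0, 0, 0.6]
  ]
}}

```text
clock: 18.03
tool_pos: [0.4139, 0.2887, 0.1539]
tcp_rot: [0.001, -0.014, 1.0, 0.0]
force: [-0.2, -0.3, -0.9]
width: 0.0571
grasp_force: 38.1
```

```bash
python3 - <<'E'
from h import *
go([.4145,.2885,.0336],91.6)
f=grab_frame("wrist");save(f,"w7.png")
E
```

```text
TCP [0.4139 0.2887 0.1539] yang 91.6 shift [ -0.4  -0.3 120.3] | 120 twist 0.007601772127912909
```

View pics/w7.png

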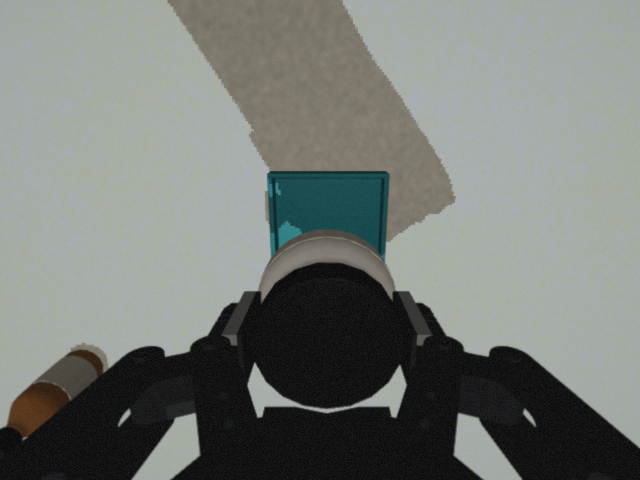

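The jar is held upright by its lid between the pads, centred over the teal large compartment.

>>> {"op": "play_rows", "data": {
  "series": [
    [0, 0, 35, 0, 0.6],
    [0, 0, 35, 0, 0.6],
    [0, 0, 25, 0, 0.6],
    [0, 0, 12, 0, 0.6],
    [0, 0, 6, 0, 0.6]
  ]
}}

```text
clock: 18.5
tool_pos: [0.4135, 0.2871, 0.0386]
tcp_rot: [-0.001, -0.013, 1.0, -0.001]
force: [0.1, -0.1, 0.1]
width: 0.0571
grasp_force: 38.1
```

>>> {"op": "play_rows", "data": {
  "series": [
    [0, 0, 3, 0, 0.6],
    [0, 0, 2, 0, 0.6],
    [0, 0, 0, 0, 0.6],
    [0, 0, 0, 0, 0.6]
  ]
}}

```text
clock: 18.83
tool_pos: [0.4142, 0.2892, 0.0358]
tcp_rot: [0.001, -0.014, 1.0, 0.0]
force: [0.1, 0.3, -1.7]
width: 0.0567
grasp_force: 38.1
```

>>> {"op": "play_rows", "data": {
  "series": [
    [0, 0, 1.5, 0, 0.6],
    [0, 0, 0, 0, 0.6],
    [0, 0, 0, 0, 0.6]
  ]
}}

```text
clock: 19.08
tool_pos: [0.4141, 0.2893, 0.0339]
tcp_rot: [0.0, -0.014, 1.0, 0.0]
force: [0.7, -0.1, 5.0]
width: 0.0567
grasp_force: 40.1
```

>>> {"op": "play_rows", "data": {
  "series": [
    [0, 0, 0, 0, 1],
    [0, 0, 0, 0, 1],
    [0, 0, 0, 0, 1],
    [0, 0, 0, 0, 1],
    [0, 0, 0, 0, 1]
  ]
}}

```text
clock: 19.5
tool_pos: [0.4136, 0.2889, 0.0332]
tcp_rot: [-0.0, -0.014, 1.0, -0.0]
force: [0.4, 0.0, 0.9]
width: 0.0853
grasp_force: 0.0
```

>>> {"op": "play_rows", "data": {
  "series": [
    [0, 0, -20, 0, 1],
    [0, 0, -35, 0, 1],
    [0, 0, -40, 0, 1],
    [0, 0, -40, 0, 1],
    [0, 0, -40, 0, 1]
  ]
}}

```text
clock: 19.92
tool_pos: [0.4133, 0.2884, 0.2101]
tcp_rot: [-0.0, -0.014, 1.0, -0.0]
force: [0.9, 0.7, -1.2]
width: 0.0853
grasp_force: 0.0
```

>>> {"op": "play_rows", "data": {
  "series": [
    [-25, -30, 0, 0, 1],
    [-25, -30, 0, 0, 1],
    [-25, -30, 0, 0, 1],
    [-25, -30, 0, 0, 1],
    [-25, -30, 0, 0, 1]
  ]
}}

```text
clock: 20.33
tool_pos: [0.5438, 0.141, 0.2085]
tcp_rot: [0.0, -0.014, 1.0, 0.0]
force: [0.8, 2.1, 0.5]
width: 0.0855
grasp_force: 0.0
```

>>> {"op": "play_rows", "data": {
  "series": [
    [-8, -35, 0, 0, 1],
    [-8, -35, 0, 0, 1],
    [0, 0, 0, 0, 1],
    [0, 0, 0, 0, 1],
    [0, 0, 0, 0, 1]
  ]
}}

```text
clock: 20.75
tool_pos: [0.5607, 0.0734, 0.2081]
tcp_rot: [-0.0, -0.014, 1.0, 0.0]
force: [-0.5, 0.3, 0.9]
width: 0.0853
grasp_force: 0.0
```

```bash
python3 - <<'E'
from h import *
f=grab_frame("wrist");c=(.556,.058)
a=rect(f,c,.1);b=rect(f,c,0)
for i in(a,b):cv2.circle(i,(200,200),76,(0,255,0),1)
cv2.imwrite("pics/r8.png",np.hstack([a,b]))
go([.556,.058,.06])
t=grab_frame("top");b=cv2.cvtColor(t["pixels"],cv2.COLOR_RGB2BGR)[240:350,130:230];cv2.imwrite("pics/t8.png",cv2.resize(b,None,fx=4,fy=4))
E
```

```text
TCP [0.5606 0.0741 0.2082] yang 91.7 shift [  5.  -16.  148.2] | 149 twist None
```

View pics/r8.png

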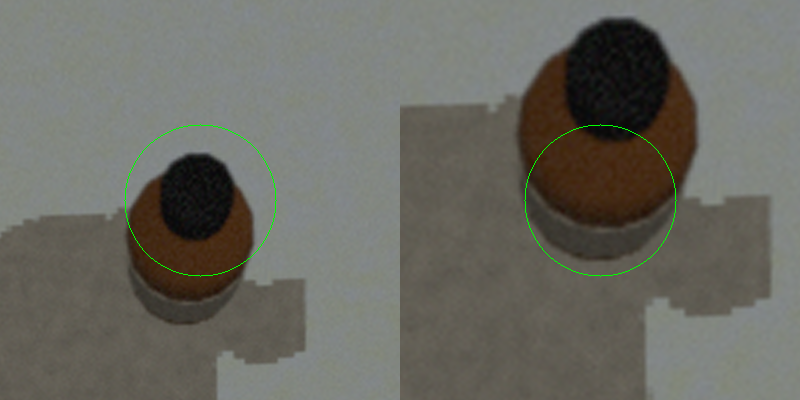

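View pics/t8.png

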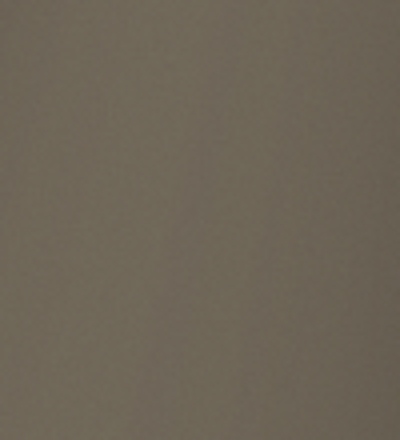

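The left patch puts the bottle cap at (197,195) and the right one puts its base centre near (600,184), so the bottle is at about (0.5585, 0.0585). The arm blocks the top view of the jar, so I'll check it at the end.

>>> {"op": "play_rows", "data": {
  "series": [
    [2.6, -15.6, 0, 0, 1],
    [0, 0, 0, 0, 1],
    [0, 0, 36, 0, 1],
    [0, 0, 36, 0, 1],
    [0, 0, 36, 0, 1]
  ]
}}

```text
clock: 21.27
tool_pos: [0.559, 0.0589, 0.0996]
tcp_rot: [0.001, -0.015, 1.0, 0.0]
force: [1.2, -0.4, 0.1]
width: 0.0853
grasp_force: 0.0
```

>>> {"op": "play_rows", "data": {
  "series": [
    [0, 0, 36, 0, 1],
    [0, 0, 19, 0, 1],
    [0, 0, 0, 0, 1],
    [0, 0, 0, 0, 0.7],
    [0, 0, 0, 0, 0.2]
  ],
  "squeeze": 40
}}

```text
clock: 21.68
tool_pos: [0.5596, 0.0581, 0.0466]
tcp_rot: [0.001, -0.015, 1.0, 0.0]
force: [-0.3, -0.2, 0.5]
width: 0.0637
grasp_force: 0.0
```

>>> {"op": "play_rows", "data": {
  "series": [
    [0, 0, 0, 0, 0.2],
    [0, 0, 0, 0, 0.2],
    [0, 0, 0, 0, 0.2],
    [0, 0, 0, 0, 0.2],
    [0, 0, 0, 0, 0.2]
  ]
}}

```text
clock: 22.1
tool_pos: [0.5599, 0.0579, 0.047]
tcp_rot: [0.001, -0.014, 1.0, 0.001]
force: [-1.4, 1.4, 11.0]
width: 0.0365
grasp_force: 38.9
```

>>> {"op": "play_rows", "data": {
  "series": [
    [0, 0, 0, 0, 0.2],
    [0, 0, 0, 0, 0.2],
    [0, 0, -20, 0, 0.2],
    [0, 0, -35, 0, 0.2],
    [0, 0, -35, 0, 0.2]
  ]
}}

```text
clock: 22.52
tool_pos: [0.5581, 0.0572, 0.1366]
tcp_rot: [-0.001, -0.014, 1.0, -0.0]
force: [1.4, 0.7, -0.3]
width: 0.0368
grasp_force: 40.7
```

```bash
python3 - <<'E'
from h import *
go([.4905,.291,.135],91.6)
E
```

```text
TCP [0.5581 0.0572 0.1366] yang 91.6 shift [ 61.  235.7   1.5] | 243 twist 0.022591721464067405
```

>>> {"op": "play_rows", "data": {
  "series": [
    [8.7, 33.7, 0, 0, 0.2],
    [8.7, 33.7, 0, 0, 0.2],
    [8.7, 33.7, 0, 0, 0.2],
    [8.7, 33.7, 0, 0, 0.2],
    [8.7, 33.7, 0, 0, 0.2]
  ]
}}

```text
clock: 22.93
tool_pos: [0.51, 0.2263, 0.1365]
tcp_rot: [0.001, -0.014, 1.0, 0.001]
force: [1.7, 0.2, -1.3]
width: 0.0364
grasp_force: 40.7
```

>>> {"op": "play_rows", "data": {
  "series": [
    [8.7, 33.7, 0, 0, 0.2],
    [8.7, 33.7, 0, 0, 0.2],
    [0, 0, 0, 0, 0.2],
    [0, 0, 0, 0, 0.2]
  ]
}}

```text
clock: 23.27
tool_pos: [0.4903, 0.2938, 0.136]
tcp_rot: [0.0, -0.016, 1.0, 0.001]
force: [0.1, -1.8, -0.6]
width: 0.0366
grasp_force: 40.7
```

>>> {"op": "play_rows", "data": {
  "series": [
    [0, 0, 30, 0, 0.2],
    [0, 0, 30, 0, 0.2],
    [0, 0, 14, 0, 0.2],
    [0, 0, 6, 0, 0.2],
    [0, 0, 0, 0, 0.2]
  ]
}}

```text
clock: 23.68
tool_pos: [0.4911, 0.2902, 0.0547]
tcp_rot: [-0.001, -0.014, 1.0, -0.001]
force: [0.4, -0.7, -1.3]
width: 0.0366
grasp_force: 40.7
```

```bash
python3 - <<'E'
from h import *
go([.4905,.291,.051],91.6)
print(robot.get_obs()["force"])
E
```

```text
TCP [0.4911 0.2902 0.0547] yang 91.6 shift [0.6 0.9 3.7] | 4 twist -0.0331081107711384
[ 0.44547604 -0.65974695 -1.31793699]
```

>>> {"op": "play_rows", "data": {
  "series": [
    [0, 0, 3, 0, 0.2],
    [0, 0, 1, 0, 0.2],
    [0, 0, 0, 0, 0.2]
  ]
}}

```text
clock: 23.93
tool_pos: [0.4917, 0.2916, 0.0522]
tcp_rot: [0.001, -0.014, 1.0, 0.0]
force: [0.1, -0.0, -1.0]
width: 0.0365
grasp_force: 40.7
```

>>> {"op": "play_rows", "data": {
  "series": [
    [0, 0, 0.5, 0, 0.2],
    [0, 0, 0, 0, 0.2],
    [0, 0, 0, 0, 0.2]
  ]
}}

```text
clock: 24.18
tool_pos: [0.4913, 0.2916, 0.0512]
tcp_rot: [0.0, -0.014, 1.0, 0.0]
force: [-0.4, 0.7, -0.7]
width: 0.0367
grasp_force: 40.8
```

>>> {"op": "play_rows", "data": {
  "series": [
    [0, 0, 1, 0, 0.2],
    [0, 0, 0, 0, 0.2],
    [0, 0, 0, 0, 0.2]
  ]
}}

```text
clock: 24.43
tool_pos: [0.4917, 0.2917, 0.051]
tcp_rot: [0.0, -0.014, 1.0, 0.0]
force: [-2.8, -1.7, 18.5]
width: 0.0366
grasp_force: 42.3
```

>>> {"op": "play_rows", "data": {
  "series": [
    [0, 0, -0.5, 0, 0.2],
    [0, 0, 0, 0, 0.7],
    [0, 0, 0, 0, 1],
    [0, 0, 0, 0, 1],
    [0, 0, 0, 0, 1]
  ]
}}

```text
clock: 24.85
tool_pos: [0.4911, 0.2914, 0.0502]
tcp_rot: [-0.0, -0.014, 1.0, -0.0]
force: [-1.0, 0.3, 0.2]
width: 0.0825
grasp_force: 0.0
```

>>> {"op": "play_rows", "data": {
  "series": [
    [0, 0, 0, 0, 1],
    [0, 0, -15, 0, 1],
    [0, 0, -35, 0, 1],
    [0, 0, -40, 0, 1],
    [0, 0, -40, 0, 1]
  ]
}}

```text
clock: 25.27
tool_pos: [0.4907, 0.2909, 0.1814]
tcp_rot: [-0.001, -0.014, 1.0, -0.001]
force: [1.1, 0.7, 0.1]
width: 0.0857
grasp_force: 0.0
```

>>> {"op": "play_rows", "data": {
  "series": [
    [0, 0, -30, 0, 1],
    [-10, -38, 0, 0, 1],
    [-10, -38, 0, 0, 1],
    [-10, -38, 0, 0, 1],
    [-10, -38, 0, 0, 1]
  ]
}}

```text
clock: 25.68
tool_pos: [0.5356, 0.1391, 0.2106]
tcp_rot: [0.0, -0.015, 1.0, 0.0]
force: [1.5, -0.7, -0.3]
width: 0.0853
grasp_force: 0.0
```

>>> {"op": "play_rows", "data": {
  "series": [
    [-10, -38, 0, 0, 1],
    [-10, -38, 0, 0, 1],
    [-10, -38, 0, 0, 1],
    [0, 0, 0, 0, 1],
    [0, 0, 0, 0, 1]
  ]
}}

```text
clock: 26.1
tool_pos: [0.569, 0.0249, 0.2103]
tcp_rot: [-0.0, -0.012, 1.0, -0.0]
force: [-0.8, 0.7, 0.1]
width: 0.0855
grasp_force: 0.0
```

```bash
python3 - <<'E'
from h import *
t=grab_frame("top");s=grab_frame("scene")
c=lambda f:cv2.cvtColor(f["pixels"],cv2.COLOR_RGB2BGR)
cv2.imwrite("pics/f9.png",np.vstack([cv2.resize(c(t)[160:370,120:540],(800,300)),cv2.resize(c(s)[190:340,90:510],(800,300))]))
print(robot.get_obs()["clock"])
E
```

```text
26.2
```

View pics/f9.png

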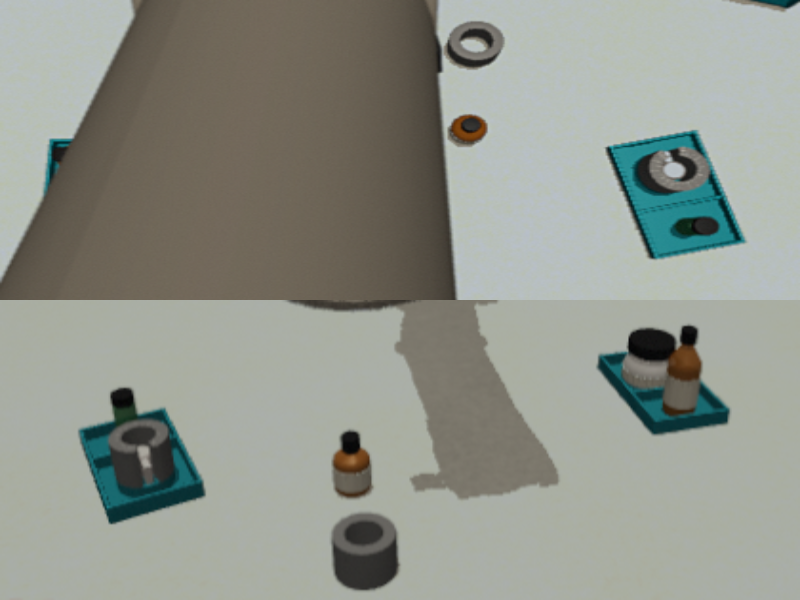

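The final views show the ring seated at (142,450) with the fin in its slot and the vial upright behind it. The jar (650,358) and tall bottle (683,370) stand upright in the sampling tray. The spare short bottle and plain ring haven't moved.

```bash
python3 -c "
from workcell import robot
print(robot.close_job())"
```

```text
the job is handed in; nothing more can be done
None
```

Both kits are made up and the job is handed in at about 26 s: the ring is home over the post and fin, the vial, jar and tall bottle stand upright in their compartments, and the spare bottle and plain ring were left where they stood.

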